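# Set the tape length on a packing-bench dispenser

## Task

On the carton-tape dispenser, guide the black-knobbed lever through its zigzag gate to the slot that has the green tab at its end, and leave it pushed right home in that slot. Then press the round red feed key all the way down and let it come back up. Leave the carton, the spare tape roll and the blue pot where they are.

Things in the scene. Friction and masses are not known exactly. Their poses are not given: they have to be found in the camera images.
- dispenser: Pale grey carton-tape dispenser, fixed to the bench. Origin: on the bench straight under the lever gate's centre; x away from the robot at yaw 0, y left, z up. Lengths below are mm in this frame. Housing x -120 to 120, y -230 to 110, flat deck at z 130; a tape mouth juts out at the -y end to y -275. A fixed tape roll stands out of the deck at x 5 to 115, y -224 to -142, up to z 185.
- gate_mid (a point): Centre of the steel gate plate (5 mm thick, flush in the deck), at deck height. One continuous slot 15 mm wide, cut out between solid bars, guides the lever's 8 mm rod (2 to 3 mm play each way). Slot centre line (x, y): starting dead end (-24, 36), then (9, 36), (9, 12), (-9, 12), (-9, -12), (9, -12), (9, -36), (-24.5, -36). Slots 1, 2 and 3 end at the pockets.
- lever_side (a joint): Sideways swing a (rad) of the lever; positive leans to the dispenser's +y. It pivots both ways about (0, 0, 20), 107.5 below the gate plate's mid-height. The rod points along (sin b, cos b sin a, cos b cos a), b = lever_fore, so it crosses the plate at y = 107.5 tan a, x = 107.5 tan b / cos a. No spring: it stays where left (friction 1.5 N at the knob). It starts in the slot at y = 36.
- lever_fore (a joint): Fore-and-aft swing b (rad) of the same lever: 0 upright, positive leans to the dispenser's +x. Its starting value varies along the starting slot.
- lever_knob (a point): Centre of the lever's black ball knob, 40 mm in diameter, 210 mm from the pivot along the rod (about 230 mm above the bench when upright). Below it a collar 16 mm in diameter, 15 to 27 mm under the ball's centre, then the bare rod.
- lever_neck (a point): Point on the lever's rod 110 mm from the pivot, where it passes the gate plate.
- pocket_1 (a point): Dead end of slot 1, near (-x) side, at (-24.5, 12), deck height: rod centre when fully home. Slot 1 branches straight on from the centre line's corner at (-9, 12).
- pocket_2 (a point): Dead end of slot 2, far (+x) side, at (24.5, -12), deck height: rod centre when fully home. Slot 2 branches straight on from the corner at (9, -12).
- pocket_3 (a point): Dead end of slot 3, near (-x) side, at (-24.5, -36), deck height: rod centre when fully home. It is the end of the centre line.
- tab_green: Bright green marker tab, 36 x 20 x 6 mm, fixed flat on the deck just beyond the dead end of the wanted slot: its centre is 27.5 mm outward (along x) of that slot's pocket point. Origin: centre of its underside. A white and an orange tab like it mark the two other slots; which tab is at which slot changes.
- feed_key (a joint): Travel of the red feed key in m: 0 up, 0.008 fully down (spring, about 5 N at the bottom).
- feed_key_top (a point): Centre of the top face of the round red feed key, 40 mm in diameter, on the deck at dispenser frame x -45, y -150 mm; pressed straight down.
- carton: Loose kraft carton with a white band, 150 x 90 x 50 mm, on the bench to the left of the dispenser. Origin: centre of its underside.
- spare_roll: Loose spare roll of brown tape lying flat, 90 mm across, 48 mm high, to the right of the dispenser. Origin: centre of its underside.
- pot: Blue ceramic pot, 76 mm across, 95 mm high, to the right of the dispenser. Origin: centre of its underside.

How it is judged (in metres and radians):
On the way, in this order (a step that is already met when the one before it is completed fails the run):
1. the lever is home in the slot with the green tab (horizontal distance between lever_neck and tab_green below 0.035 m), for 0.3 s.
2. the feed key is pressed down (horizontal distance between lever_neck and tab_green below 0.035 m and value of joint feed_key above 0.006 m), for 0.05 s.
At the end, for the whole second after the job is handed in: The lever stands at rest in the slot with the green tab, pushed home to within about 6 mm of the end of that slot at the gate plate (rod point lever_neck within 35 mm horizontally of the tab's centre, about 29 mm when fully home), and the feed key is back up (within 2 mm) (horizontal distance between lever_neck and tab_green below 0.035 m and value of joint feed_key below 0.002 m and velocity of joint lever_side between -0.05 and 0.05 rad/s and velocity of joint lever_fore between -0.05 and 0.05 rad/s); the robot touches nothing.
It fails at once if the carton is moved more than 30 mm (distance of carton from where it was at the start of the episode above 0.03 m).
It fails at once if the spare roll is moved more than 30 mm (distance of spare_roll from where it was at the start of the episode above 0.03 m).
It fails at once if the pot is moved more than 30 mm (distance of pot from where it was at the start of the episode above 0.03 m).
It also fails if it takes over 51 s, if anything falls off the work surface, if the arm or the gripper's body presses on something with over 40 N, if the wrist force passes 120 N, or if a joint passes its speed limit or range.

## Robot

A 6-joint arm with a two-finger parallel gripper is mounted at the origin on the work surface. World frame = base frame: x ahead of the robot, y to its left, z up, the work surface at z = 0. Lengths are in mm, angles in rad, forces in N, time in s.
With the tool pointing down it reaches from about 275 to 1000 mm from the base axis. Payload 8.4 kg.
Tool frame: the origin (TCP) lies on the centre line of the jaws, within the pads' length; the fingertips stand r.tip_reach ahead of it and the grasp point (between the pads) lies 3 mm ahead of it (r.tip_reach is the distance from the TCP to the fingertips, in mm); z points along the fingers, y is the direction in which the jaws open and shut (so a half turn about z gives the same grasp; the last joint's range is limited). The gripper opens to 85 mm and grips with 20 to 120 N. Pads are 22 mm wide; open, the fingers measure 114 mm over their backs; the gripper's body (76 mm by 85 mm) begins 54 mm behind the grasp point. The pads swing forward as they close: fully open they stand 13 mm farther back than shut.
Start: joints at [1.235, 0.353, 1.633, -0, 1.155, -0.002], TCP at [204.771, 590.506, 253.281] pointing down, gripper open.
Joint ranges: [-2.63, 2.63], [-0.92, 2.1], [0.06, 2.66], [-1.3, 4.44], [0, 2.69], [-3.02, 3.02]. Speed limits (rad/s): [2.22, 2.22, 2.79, 3.14, 3.14, 3.14].

## Interface

Orientations are given as [roll, pitch, yaw] about the fixed x, y, z axes, in that order (R = Rz(yaw) Ry(pitch) Rx(roll)).
In Python, from rig import sense, optics, r, nets gives the robot as it stands. The module is installed in compiled form; this text tells all that it offers.
- The arm moves only by the tool carry_out, never from a script. Its argument "increments" is a list that holds one entry, the list of rows, each a list of 6 numbers: the shift along the tool's x, y, z normalised to -1 to 1, where 1 is 40 cm, then the turn, a rotation vector about the tool's x, y, z normalised to -1 to 1, where 1 is 60 degrees. A call has 1 to 5 rows; each row is the pose to reach, as a shift and turn from the pose commanded when the call began, along the tool's axes at that moment; what a row does not reach only later rows make up. A row lasts 1/12 s, in which the tool goes at most 41.7 mm and 7.16 degrees, less where a joint would pass 70% of its speed; a pose out of reach is approached as far as the arm can. A call with a number of a shift or a turn outside -1 to 1 is refused whole. A call with a gripper value outside its range is refused whole. "hand" is the closure, from 0 (fully open) to 1 (shut), set as the call begins (left out, the last holds). The fingers move at their own pace and stop on an object; "squeeze" is the grip in N (left out, the last holds). Time passes only in rows, so rows that repeat a pose let the fingers close. It gives the time, the measured TCP pose, the force and the opening at its end, in the units of the state.
- sense(): the state, without advancing time (a new reading comes with each control period).
- optics.grab_frame(name): name is "scene" or "top"; returns a dict with "img" (420x560x3 uint8, red, green, blue), "range_z" (420x560 float32, mm along the optical axis (not along the pixel's ray), 0 where there is no reading), "fov_y" (degrees; the focal length in pixels is half the picture's height over the tangent of half this angle, whatever the lens; pixels are square), "cx", "cy" (the principal point, pixels), "k1" (the pictures are not rectified: a ray, as slopes to the right and down, at radius r is drawn at 1 + k1 r^2 times it, then the intrinsics apply), "R" (3x3) and "t" (3): a world point X has camera coordinates R X + t. Camera axes: x right, y down, z forward; pixel columns grow to the right and rows downward; lengths in mm; the calibration is good to about 2 mm. A picture is of the moment at which its call begins.
- r.sign_off(): hands the job in, once; it reports no verdict.
Trained networks look in the newest picture that a camera, given by its name, has taken for a name from the list of things; names that differ only in an ending like _2 or _b are one class to them, and where a whole thing is asked for, a point or a joint stands for the part that bears it (a point fixed in the world has none). Each returns a list of dicts, best first, with "confidence" (0 to 1); they miss things now and then, are a little off and sometimes report something else, mostly with a low value. They report only what shows in the picture. A call takes as long as a camera call.
- nets.trace(target, camera): "mask" (420x560 bool, what is visible of it).
- nets.tip_of(target, camera): "point" ([x, y, z] in mm, in world coordinates, good to about 4 mm: a listed point, or the origin of a listed thing).
The state is a dict: "clock": time; "qpos": joint angles; "qvel": joint speeds; "joint_efforts": joint torques, N m; "eef_pos": TCP position; "tcp_rot": TCP orientation; "contact_force": force on the tool from outside, world axes, zero at the start; "wrist_torque": the same for the moment, N m; "opening": opening from 0.0 (shut) to 1.0 (fully open).
Only numpy, scipy, OpenCV 4.12 (cv2) and the standard library are available. Lean on these libraries where they do the work, as an engineer would, in place of code of your own. Each camera call takes 0.05 s, during which the arm holds its last target.

## Working session

There is one attempt and no reset: what is moved stays moved. The work goes in short steps, Python scripts to look and compute and a tool call to move; the robot and the scene stay as the last step left them, time stands still between calls to the robot, and variables do not carry over. Pictures are saved under pics/ and viewed, and the job is handed in when it is done.

Besides the shell and the picture viewer there is one more tool, called after "Request:" in YAML: its name, and indented under it one key for each argument. carry_out: Moves the arm, as the interface text tells. Its arguments: {"type":"object","properties":{"increments":{"type":"array","items":{"type":"array","items":{"type":"array","items":{"type":"number","minimum":-1,"maximum":1}}}},"hand":{"type":"number"},"squeeze":{"type":"number"}},"required":["increments"]}

```bash
mkdir -p pics; python3 - <<'E'
from rig import sense, optics, r, nets
import cv2,numpy as np
s=sense(); print({k:np.round(v,3) for k,v in s.items()}, r.tip_reach)
for n in("scene","top"):
    f=optics.grab_frame(n); cv2.imwrite(f"pics/{n}0.png",f["img"][:,:,::-1])
    print(n,f["fov_y"],f["cx"],f["cy"],f["k1"],f["R"].round(4).tolist(),f["t"].round(1))
    for t in("gate_mid","lever_knob","lever_neck","tab_green","feed_key_top","dispenser","pocket_1","pocket_2","pocket_3","carton","spare_roll","pot"):
        try: print(t,[(np.round(d["point"],1).tolist(),round(d["confidence"],2)) for d in nets.tip_of(t,n)[:3]])
        except Exception as e: print(t,e)
print(sense()["clock"])
E
```

```text
{'clock': np.float64(0.0), 'qpos': array([ 1.235,  0.354,  1.634, -0.   ,  1.155, -0.002]), 'qvel': array([-0.001,  0.   ,  0.   , -0.001, -0.002, -0.001]), 'joint_efforts': array([ 0.0000e+00, -6.0525e+01, -3.4207e+01, -0.0000e+00,  9.0000e-03,
        0.0000e+00]), 'eef_pos': array([204.628, 590.058, 252.548]), 'tcp_rot': array([-3.14 ,  0.   ,  2.808]), 'contact_force': array([0.317, 0.423, 0.268]), 'wrist_torque': array([-0.039,  0.016,  0.03 ]), 'opening': np.float64(0.998)} 22.0
scene 47.55149379540579 286.7324908296574 213.9597378521009 -0.023330654819261637 [[0.7693, 0.6388, -0.0136], [0.5137, -0.631, -0.5814], [-0.3799, 0.4403, -0.8135]] [-417.  -147.7 1370.6]
gate_mid [([550.3, 98.7, 133.5], 0.81), ([523.9, 166.8, 218.2], 0.34)]
lever_knob [([524.2, 164.8, 221.8], 0.64), ([531.2, -235.2, -3.4], 0.33)]
lever_neck [([535.6, 137.4, 121.7], 0.79)]
tab_green [([524.2, 165.1, 217.3], 0.71), ([602.9, 85.1, 133.3], 0.59)]
feed_key_top [([496.9, -47.2, 149.9], 0.66)]
dispenser [([554.8, 95.6, 3.5], 0.93)]
pocket_1 [([524.3, 64.5, 122.7], 0.77), ([574.1, 85.4, 128.0], 0.7), ([528.5, 
[... 556 characters left out ...]
, 0.86)]
lever_knob [([523.8, 166.9, 217.2], 0.85)]
lever_neck [([539.6, 132.9, 123.2], 0.84)]
tab_green [([601.4, 85.0, 130.1], 0.7)]
feed_key_top [([496.9, -44.8, 149.1], 0.61)]
dispenser [([554.3, 98.3, 3.8], 0.87), ([537.2, -242.3, -1.4], 0.72)]
pocket_1 [([530.7, 115.3, 128.2], 0.95), ([573.1, 83.9, 126.4], 0.82), ([528.8, 71.7, 132.4], 0.73)]
pocket_2 [([530.7, 115.3, 128.2], 0.95), ([573.1, 83.9, 126.4], 0.82), ([528.8, 71.7, 132.4], 0.73)]
pocket_3 [([530.7, 115.3, 128.2], 0.95), ([573.1, 83.9, 126.4], 0.82), ([528.8, 71.7, 132.4], 0.73)]
carton [([515.7, 298.7, -1.9], 0.66)]
spare_roll [([536.3, -240.8, 0.1], 0.57), ([549.9, 100.5, 125.9], 0.5)]
pot [([426.5, -214.4, 0.7], 0.6)]
1.3
```

View pics/scene0.png

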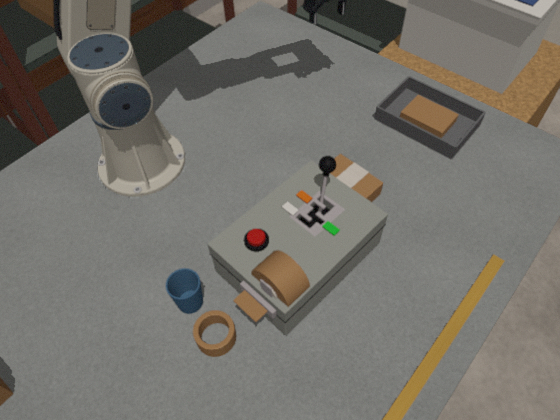

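View pics/top0.png

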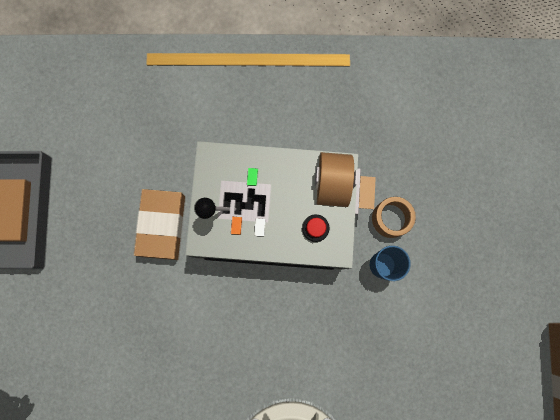

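```bash
cat > h.py <<'E'
import numpy as np,cv2
from scipy.spatial.transform import Rotation as Ro
def K(f):
    F=210/np.tan(np.radians(f["fov_y"]/2)); return F
def ray(f,u,v):
    F=K(f); d=np.array([(u-f["cx"])/F,(v-f["cy"])/F]); x=d.copy()
    for _ in range(20): x=d/(1+f["k1"]*(x@x))
    D=f["R"].T@np.array([x[0],x[1],1]); C=-f["R"].T@f["t"]; return C,D
def atz(f,u,v,z):
    C,D=ray(f,u,v); return C+D*(z-C[2])/D[2]
def proj(f,X):
    c=f["R"]@np.asarray(X,float)+f["t"]; s=c[:2]/c[2]; s=s*(1+f["k1"]*(s@s)); return K(f)*s+[f["cx"],f["cy"]]
E
python3 - <<'E'
from rig import sense, optics
from h import *
from scipy.optimize import least_squares
obs=[]
for n in("scene","top"):
    f=optics.grab_frame(n); im=f["img"].astype(int); R,G,B=im[...,0],im[...,1],im[...,2]
    hsv=cv2.cvtColor(f["img"],cv2.COLOR_RGB2HSV)
    ms={"green":((G>150)&(R<100)&(B<120),[52,-12,136]),"red":((R>150)&(G<50)&(B<50),[-45,-150,149]),
        "orange":((R>200)&(G>70)&(G<130)&(B<60),None)}
    for k,(m,X) in ms.items():
        cnt,lab,st,ce=cv2.connectedComponentsWithStats(m.astype(np.uint8))
        i=1+np.argmax(st[1:,4]); u,v=ce[i]; z=149 if k=="red" else 135
        dep=f["range_z"][lab==i]; C,D=ray(f,u,v); 
        P=C+D*np.median(dep[dep>0])
        print(n,k,st[i,4],ce[i].round(1),"atz",atz(f,u,v,z).round(1),"depth",P.round(1))
    # knob
    m=(im.max(2)<45).astype(np.uint8); m=cv2.morphologyEx(m,cv2.MORPH_OPEN,np.ones((9,9)))
    cnt,lab,st,ce=cv2.connectedComponentsWithStats(m)
    p=np.array({"scene":(327,164),"top":(205,208)}[n])
    i=1+np.argmin(np.linalg.norm(ce[1:]-p,axis=1)); u,v=ce[i]
    dep=f["range_z"][lab==i]; C,D=ray(f,u,v); zz=np.percentile(dep[dep>0],3)
    print(n,"knob",ce[i],st[i], "minrange",zz,(C+D*(zz)).round(1)); obs.append((C,D))
(C1,D1),(C2,D2)=obs
A=np.c_[D1,-D2]; s,*_=np.linalg.lstsq(A,C2-C1,rcond=None); print("knob tri",C1+D1*s[0],C2+D2*s[1])
# deck points from top depth
f=optics.grab_frame("top"); pts=[]
for v in range(130,290,1):
    for u in range(170,380,1):
        d=f["range_z"][v,u]
        if d>0:
            C,D=ray(f,u,v); P=C+D*d
            if abs(P[2]-130)<6: pts.append(P)
pts=np.array(pts); print(len(pts),np.median(pts[:,2])); 
hull=cv2.minAreaRect(pts[:,:2].astype(np.float32)); print(hull)
th=np.radians(np.arange(-8,4,.25)); best=[]
for t in th:
    c,s=np.cos(t),np.sin(t); q=pts[:,:2]@np.array([[c,-s],[s,c]])
    lo,hi=np.percentile(q,[0.3,99.7],axis=0); best.append((np.prod(hi-lo),np.degrees(t),lo,hi))
print(min(best,key=lambda b:b[0]))
E
```

```text
scene green 110 [330.7 227.2] atz [602.2  84.7 135. ] depth [603.2  83.1 137.8]
scene red 170 [255.7 235.8] atz [493.7 -45.  149. ] depth [496.9 -47.9 155.6]Traceback (most recent call last):
  File "<stdin>", line 12, in <module>
    return _wrapfunc(a, 'argmax', axis=axis, out=out, **kwds)
    return bound(*args, **kwds)
ValueError: attempt to get argmax of an empty sequence
```

```bash
python3 - <<'E'
from rig import sense, optics
from h import *
obs=[]
for n in("scene","top"):
    f=optics.grab_frame(n); im=f["img"].astype(int); R,G,B=im[...,0],im[...,1],im[...,2]
    ms={"green":((G>150)&(R<100)&(B<120)),"red":((R>150)&(G<60)&(B<60)),
        "orange":((R>180)&(G>50)&(G<140)&(B<60))}
    for k,m in ms.items():
        cnt,lab,st,ce=cv2.connectedComponentsWithStats(m.astype(np.uint8))
        if cnt<2: print(n,k,"none"); continue
        i=1+np.argmax(st[1:,4]); u,v=ce[i]; z=149 if k=="red" else 136
        dep=f["range_z"][lab==i]; C,D=ray(f,u,v); 
        P=C+D*np.median(dep[dep>0])
        print(n,k,st[i,4],ce[i].round(1),"atz",atz(f,u,v,z).round(1),"depth",P.round(1))
    m=(im.max(2)<60).astype(np.uint8); m=cv2.morphologyEx(m,cv2.MORPH_OPEN,np.ones((7,7)))
    cnt,lab,st,ce=cv2.connectedComponentsWithStats(m)
    p=np.array({"scene":(327,164),"top":(205,208)}[n])
    i=1+np.argmin(np.linalg.norm(ce[1:]-p,axis=1)); u,v=ce[i]
    dep=f["range_z"][lab==i]; C,D=ray(f,u,v); zz=np.percentile(dep[dep>0],3)
    print(n,"knob",ce[i],st[i], "minrange",zz,(C+D*(zz+20)).round(1)); obs.append((C,D))
(C1,D1),(C2,D2)=obs
A=np.c_[D1,-D2]; s,*_=np.linalg.lstsq(A,C2-C1,rcond=None); print("knob tri",C1+D1*s[0],C2+D2*s[1])
pts=[]
for v in range(130,290):
    for u in range(170,380):
        d=f["range_z"][v,u]
        if d>0:
            C,D=ray(f,u,v); P=C+D*d
            if abs(P[2]-130)<6: pts.append(P)
pts=np.array(pts); print(len(pts),np.median(pts[:,2])); 
best=[]
for t in np.radians(np.arange(-8,4,.25)):
    c,s=np.cos(t),np.sin(t); q=pts[:,:2]@np.array([[c,-s],[s,c]])
    lo,hi=np.percentile(q,[0.3,99.7],axis=0); best.append((np.prod(hi-lo),t,lo,hi))
b=min(best,key=lambda b:b[0]); print(b,np.degrees(b[1]))
o=np.array([(b[2][0]+b[3][0])/2,(b[2][1]+b[3][1])/2+60]); c,s=np.cos(b[1]),np.sin(b[1])
print("origin",np.array([[c,-s],[s,c]])@o, sense()["clock"])
E
```

```text
scene green 109 [330.6 227.2] atz [602.5  84.  136. ] depth [603.1  83.2 137.5]
scene red 167 [255.7 235.9] atz [494. -45. 149.] depth [497.3 -48.1 156. ]
scene orange 24 [301.8 195.1] atz [495.6 114.4 136. ] depth [496.3 113.5 137.4]
scene knob [326.99521531 164.23923445] [320 157  15  16 209] minrange 1048.2552 [523.7 168.  218.1]
top green 157 [252.  176.2] atz [603.2  82.8 136. ] depth [603.1  82.7 136.4]
top red 131 [314.3 228.2] atz [493.3 -44.  149. ] depth [492.6 -43.5 154.8]
top orange 210 [315.9 227.1] atz [497.2 -48.4 136. ] depth [495.  -46.6 154.5]
top knob [204.51204819 207.65361446] [195 198  20  20 332] minrange 860.96747 [523.7 168.2 217.2]
knob tri [523.62706453 168.12353845 217.9336853 ] [523.60711565 168.10196491 217.92740914]
14939 130.45709879867798
(np.float64(81020.68504867179), np.float64(-0.07417649320975901), array([423.39223392, -89.29351658]), array([662.69935831, 249.2700981 ])) -4.25
origin [551.92684157  99.35904481] 1.45
```

```bash
cat > p.py <<'E'
from h import *
import json
from scipy.spatial.transform import Slerp
O=np.array([551.9,99.4,0]); PSI=np.radians(-4.25)
RD=Ro.from_euler('z',PSI)
R0=Ro.from_euler('z',np.pi)*Ro.from_euler('x',np.pi)
def lever(px,py,d=213.):
    a=np.arctan(py/107.5); b=np.arctan(px*np.cos(a)/107.5)
    R=RD*Ro.from_euler('x',-a)*Ro.from_euler('y',b)
    return O+RD.apply([0,0,20])+R.apply([0,0,d]), R*R0
def down(x,y,z): return O+RD.apply([x,y,z]), RD*R0
def load():
    try: s=json.load(open('cmd.json')); return np.array(s['p']),Ro.from_quat(s['q'])
    except FileNotFoundError: return np.array([204.771,590.506,253.281]),Ro.from_euler('xyz',[np.pi,0,1.235+np.pi/2+.002])
def save(p,R): json.dump(dict(p=p.tolist(),q=R.as_quat().tolist()),open('cmd.json','w'))
def seq(wps,mm,deg,minrows=1):
    """dense poses"""
    p,R=load(); out=[]
    for P,Q in wps:
        n=max(minrows,int(np.ceil(max(np.linalg.norm(P-p)/mm,np.degrees((R.inv()*Q).magnitude())/deg))))
        S=Slerp([0,1],Ro.concatenate([R,Q]))
        out+=[(p+(P-p)*k/n,S(k/n)) for k in range(1,n+1)]; p,R=P,Q
    return out
def emit(poses,commit=True,hold=0):
    poses=poses+[poses[-1]]*hold
    p,R=load()
    for i in range(0,len(poses),5):
        rows=[]
        for P,Q in poses[i:i+5]:
            s=R.inv().apply(P-p)/400; w=(R.inv()*Q).as_rotvec()/np.radians(60)
            rows.append([round(float(x),3)+0. for x in np.r_[s,w]])
        print(json.dumps([rows]))
        l=np.array(rows[-1]); p=p+R.apply(l[:3]*400); R=R*Ro.from_rotvec(l[3:]*np.radians(60))
    if commit: save(p,R)
    print("end",p.round(1),R.as_euler('xyz').round(3))
E
python3 - <<'E'
from p import *
print(lever(-18.2,36,210)[0])
pre=lever(-18.2,36,303); emit(seq([pre],38,6.5),hold=3)
E
```

```text
[523.58396115 167.52834258 216.61315033]
[[[-0.075, -0.048, -0.009, 0.02, -0.014, -0.019], [-0.149, -0.097, -0.018, 0.041, -0.027, -0.039], [-0.224, -0.145, -0.027, 0.061, -0.041, -0.058], [-0.299, -0.193, -0.036, 0.082, -0.054, -0.077], [-0.373, -0.242, -0.045, 0.102, -0.068, -0.096]]]
[[[-0.07, -0.056, 0.002, 0.021, -0.013, -0.02], [-0.14, -0.112, 0.003, 0.041, -0.027, -0.039], [-0.209, -0.168, 0.005, 0.062, -0.041, -0.058], [-0.279, -0.224, 0.007, 0.082, -0.054, -0.077], [-0.349, -0.28, 0.009, 0.103, -0.068, -0.097]]]
[[[-0.063, -0.062, 0.012, 0.02, -0.013, -0.019], [-0.126, -0.124, 0.025, 0.041, -0.027, -0.038], [-0.189, -0.186, 0.038, 0.061, -0.04, -0.058], [-0.252, -0.248, 0.051, 0.082, -0.054, -0.077], [-0.252, -0.248, 0.051, 0.082, -0.054, -0.077]]]
[[[0.0, 0.0, 0.0, 0.0, 0.0, 0.0], [0.0, 0.0, 0.0, 0.0, 0.0, 0.0]]]
end [511.  197.6 303.7] [-2.814  0.151  3.119]
```

Request:
carry_out:
  increments:
    - [[-0.075,-0.048,-0.009,0.02,-0.014,-0.019],[-0.149,-0.097,-0.018,0.041,-0.027,-0.039],[-0.224,-0.145,-0.027,0.061,-0.041,-0.058],[-0.299,-0.193,-0.036,0.082,-0.054,-0.077],[-0.373,-0.242,-0.045,0.102,-0.068,-0.096]]
  hand: 0
  squeeze: 30

```text
clock: 1.87
eef_pos: [314.9, 448.9, 271.5]
tcp_rot: [-3.03, 0.066, 2.913]
contact_force: [0.8, -0.1, 1.0]
opening: 1.001
```

Request:
carry_out:
  increments:
    - [[-0.07,-0.056,0.002,0.021,-0.013,-0.02],[-0.14,-0.112,0.003,0.041,-0.027,-0.039],[-0.209,-0.168,0.005,0.062,-0.041,-0.058],[-0.279,-0.224,0.007,0.082,-0.054,-0.077],[-0.349,-0.28,0.009,0.103,-0.068,-0.097]]

```text
clock: 2.28
eef_pos: [424.6, 308.4, 289.6]
tcp_rot: [-2.912, 0.119, 3.026]
contact_force: [0.5, 0.0, 0.1]
opening: 1.0
```

Request:
carry_out:
  increments:
    - [[-0.063,-0.062,0.012,0.02,-0.013,-0.019],[-0.126,-0.124,0.025,0.041,-0.027,-0.038],[-0.189,-0.186,0.038,0.061,-0.04,-0.058],[-0.252,-0.248,0.051,0.082,-0.054,-0.077],[-0.252,-0.248,0.051,0.082,-0.054,-0.077]]

```text
clock: 2.7
eef_pos: [513.6, 194.0, 304.5]
tcp_rot: [-2.811, 0.153, 3.118]
contact_force: [-0.2, 0.1, -0.5]
opening: 0.997
```

Request:
carry_out:
  increments:
    - [[0.0,0.0,0.0,0.0,0.0,0.0],[0.0,0.0,0.0,0.0,0.0,0.0]]

```text
clock: 2.87
eef_pos: [510.7, 197.8, 303.5]
tcp_rot: [-2.815, 0.15, 3.117]
contact_force: [-1.0, -0.3, 0.5]
opening: 1.0
```

```bash
python3 - <<'E'
from rig import sense, optics
from p import *
f=optics.grab_frame("scene"); im=f["img"][60:360,130:530,::-1]; cv2.imwrite("pics/s1.png",cv2.resize(im,None,fx=2,fy=2))
s=sense(); print(s["clock"],s["eef_pos"],s["tcp_rot"],s["contact_force"],s["opening"])
emit(seq([lever(-18.2,36,213)],25,6),hold=1)
E
```

```text
2.9167 [510.50332124 198.19761602 303.56238374] [-2.8149395   0.15048266  3.1183279 ] [ 0.47785541 -0.40385557 -0.39576745] 1.0035094762725087
[[[0.0, 0.0, 0.056, 0.0, 0.0, 0.0], [0.0, 0.0, 0.113, 0.0, 0.0, 0.0], [0.0, 0.0, 0.169, 0.0, 0.0, 0.0], [0.0, 0.0, 0.225, 0.0, 0.0, 0.0], [0.0, 0.0, 0.225, 0.0, 0.0, 0.0]]]
end [523.1 168.4 219.5] [-2.814  0.151  3.119]
```

View pics/s1.png

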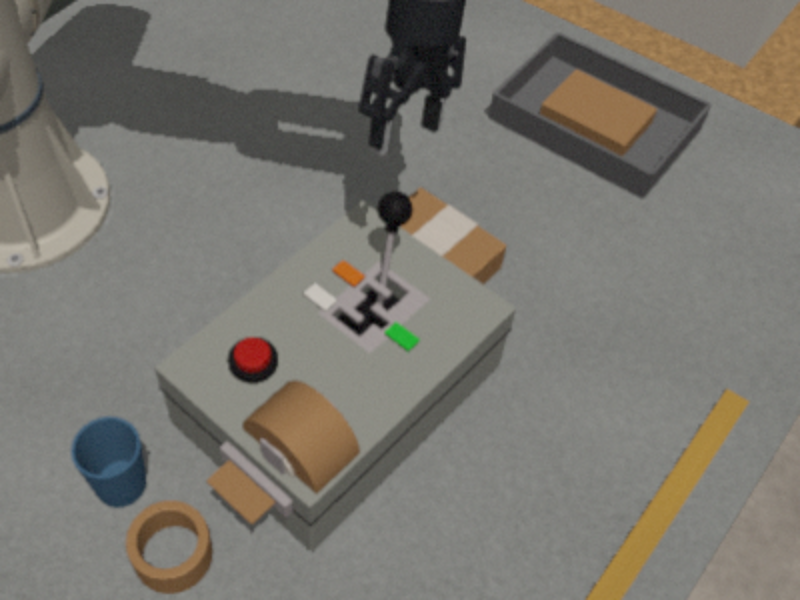

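The gripper hovers open, aligned above the knob (crop 395,210). The green tab (402,337) sits on the far side at slot 2. Next I descend and close.

Request:
carry_out:
  increments:
    - [[0.0,0.0,0.056,0.0,0.0,0.0],[0.0,0.0,0.113,0.0,0.0,0.0],[0.0,0.0,0.169,0.0,0.0,0.0],[0.0,0.0,0.225,0.0,0.0,0.0],[0.0,0.0,0.225,0.0,0.0,0.0]]

```text
clock: 3.33
eef_pos: [520.8, 167.6, 215.8]
tcp_rot: [-2.812, 0.146, 3.119]
contact_force: [-1.8, 0.4, -0.5]
opening: 1.0
```

Request:
carry_out:
  increments:
    - [[0,0,0,0,0,0],[0,0,0,0,0,0],[0,0,0,0,0,0],[0,0,0,0,0,0],[0,0,0,0,0,0]]
  hand: 1
  squeeze: 30

```text
clock: 3.75
eef_pos: [523.9, 169.5, 221.0]
tcp_rot: [-2.816, 0.153, 3.119]
contact_force: [-0.6, 2.7, 5.5]
opening: 0.448
```

Request:
carry_out:
  increments:
    - [[0,0,0,0,0,0],[0,0,0,0,0,0],[0,0,0,0,0,0]]

```text
clock: 4.0
eef_pos: [523.9, 169.4, 221.0]
tcp_rot: [-2.816, 0.154, 3.119]
contact_force: [-1.2, 3.0, 6.2]
opening: 0.447
```

```bash
python3 - <<'E'
from rig import sense, optics
from p import *
f=optics.grab_frame("top"); im=f["img"][120:290,150:380,::-1]; cv2.imwrite("pics/t2.png",cv2.resize(im,None,fx=3,fy=3,interpolation=cv2.INTER_CUBIC))
s=sense(); print(s["clock"],s["eef_pos"],s["tcp_rot"],s["contact_force"],s["wrist_torque"],s["opening"])
emit(seq([lever(9,36)],12,5),hold=2)
E
```

```text
4.05 [523.93050366 169.40254951 220.97355187] [-2.81614804  0.15351272  3.11871834] [-0.87927075  2.9287952   6.6751864 ] [0.26922934 0.12439375 0.02124845] 0.4484683562647405
[[[-0.025, 0.0, 0.003, 0.0, 0.046, 0.0], [-0.05, 0.0, 0.006, 0.0, 0.091, 0.0], [-0.076, 0.0, 0.009, 0.0, 0.137, 0.0], [-0.101, 0.0, 0.012, 0.0, 0.182, 0.0], [-0.126, 0.0, 0.015, 0.0, 0.228, 0.0]]]
[[[0.0, 0.0, 0.0, 0.0, 0.0, 0.0], [0.0, 0.0, 0.0, 0.0, 0.0, 0.0]]]
end [573.7 165.3 221.4] [-2.817 -0.075  3.042]
```

View pics/t2.png

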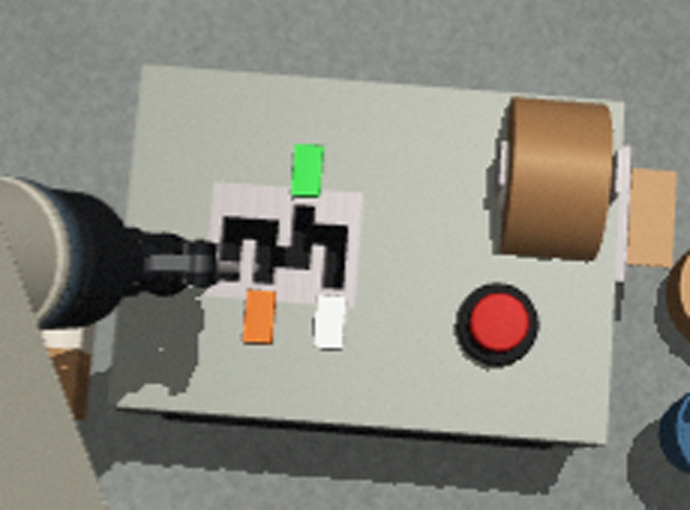

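The knob is gripped (opening 38 mm, light forces). I can see the slot map. Now I move along the first slot to x = 9.

Request:
carry_out:
  increments:
    - [[-0.025,0.0,0.003,0.0,0.046,0.0],[-0.05,0.0,0.006,0.0,0.091,0.0],[-0.076,0.0,0.009,0.0,0.137,0.0],[-0.101,0.0,0.012,0.0,0.182,0.0],[-0.126,0.0,0.015,0.0,0.228,0.0]]

```text
clock: 4.47
eef_pos: [574.7, 166.2, 223.0]
tcp_rot: [-2.819, -0.076, 3.042]
contact_force: [-0.6, 0.8, -1.4]
opening: 0.449
```

Request:
carry_out:
  increments:
    - [[0.0,0.0,0.0,0.0,0.0,0.0],[0.0,0.0,0.0,0.0,0.0,0.0]]

```text
clock: 4.63
eef_pos: [575.7, 166.1, 222.8]
tcp_rot: [-2.819, -0.072, 3.042]
contact_force: [1.6, 3.2, 9.0]
opening: 0.448
```

```bash
cat >> p.py <<'E'
def where():
    from rig import sense
    s=sense(); R=Ro.from_euler('xyz',s["tcp_rot"]); g=np.array(s["eef_pos"])+R.apply([0,0,3])
    l=RD.inv().apply(g-O)-[0,0,20]; u=l/np.linalg.norm(l)
    print("clk",round(float(s["clock"]),2),"knob r",np.linalg.norm(l).round(1),"plate xy",(107.5*u[:2]/u[2]).round(1),"F disp",RD.inv().apply(s["contact_force"]).round(1),"op",round(float(s["opening"]),3))
E
python3 - <<'E'
from p import *
where()
emit(seq([lever(9,12)],12,5),hold=1)
E
```

```text
clk 4.63 knob r 211.8 plate xy [10.  36.2] F disp [1.4 3.3 9. ] op 0.448
[[[-0.001, -0.028, 0.003, -0.051, 0.001, -0.004], [-0.001, -0.056, 0.006, -0.101, 0.002, -0.008], [-0.002, -0.084, 0.009, -0.152, 0.003, -0.012], [-0.003, -0.111, 0.012, -0.202, 0.003, -0.016], [-0.003, -0.111, 0.012, -0.202, 0.003, -0.016]]]
end [571.3 121.7 230.9] [-3.03  -0.082  3.058]
```

Request:
carry_out:
  increments:
    - [[-0.001,-0.028,0.003,-0.051,0.001,-0.004],[-0.001,-0.056,0.006,-0.101,0.002,-0.008],[-0.002,-0.084,0.009,-0.152,0.003,-0.012],[-0.003,-0.111,0.012,-0.202,0.003,-0.016],[-0.003,-0.111,0.012,-0.202,0.003,-0.016]]

```text
clock: 5.05
eef_pos: [572.0, 120.4, 232.8]
tcp_rot: [-3.034, -0.078, 3.056]
contact_force: [2.1, 3.3, 7.3]
opening: 0.448
```

```bash
python3 - <<'E'
from p import *
where()
emit(seq([lever(-9,12,214.5)],10,5),hold=1)
E
```

```text
clk 5.05 knob r 211.8 plate xy [ 9.3 11.3] F disp [1.9 3.5 7.3] op 0.448
[[[0.022, 0.0, 0.001, 0.0, -0.04, 0.0], [0.044, 0.0, 0.002, 0.0, -0.079, 0.0], [0.067, 0.0, 0.003, 0.0, -0.119, 0.0], [0.089, 0.0, 0.004, 0.0, -0.158, 0.0], [0.089, 0.0, 0.004, 0.0, -0.158, 0.0]]]
end [535.8 124.5 232.2] [-3.03   0.082  3.076]
```

Request:
carry_out:
  increments:
    - [[0.022,0.0,0.001,0.0,-0.04,0.0],[0.044,0.0,0.002,0.0,-0.079,0.0],[0.067,0.0,0.003,0.0,-0.119,0.0],[0.089,0.0,0.004,0.0,-0.158,0.0],[0.089,0.0,0.004,0.0,-0.158,0.0]]

```text
clock: 5.47
eef_pos: [533.7, 124.9, 232.6]
tcp_rot: [-3.029, 0.084, 3.077]
contact_force: [1.6, 0.1, -1.7]
opening: 0.449
```

```bash
python3 - <<'E'
from p import *
where()
emit(seq([lever(-9,-12,214.5)],12,5),hold=1)
E
```

```text
clk 5.47 knob r 211.9 plate xy [-10.1  12.2] F disp [ 1.6  0.2 -1.7] op 0.449
[[[0.0, -0.03, 0.003, -0.053, 0.0, 0.004], [0.0, -0.059, 0.006, -0.106, 0.0, 0.009], [0.001, -0.089, 0.01, -0.159, 0.0, 0.013], [0.001, -0.118, 0.013, -0.212, 0.0, 0.017], [0.001, -0.118, 0.013, -0.212, 0.0, 0.017]]]
end [532.3  77.2 232.3] [3.03  0.082 3.058]
```

Request:
carry_out:
  increments:
    - [[0.0,-0.03,0.003,-0.053,0.0,0.004],[0.0,-0.059,0.006,-0.106,0.0,0.009],[0.001,-0.089,0.01,-0.159,0.0,0.013],[0.001,-0.118,0.013,-0.212,0.0,0.017],[0.001,-0.118,0.013,-0.212,0.0,0.017]]

```text
clock: 5.88
eef_pos: [532.4, 75.5, 232.6]
tcp_rot: [3.027, 0.081, 3.056]
contact_force: [-0.3, 3.3, 3.7]
opening: 0.449
```

```bash
python3 - <<'E'
from p import *
where()
emit(seq([lever(9,-12,214.5),lever(26,-12,214.5)],9,5),hold=2)
E
```

```text
clk 5.88 knob r 211.8 plate xy [ -8.9 -12.8] F disp [-0.6  3.3  3.7] op 0.449
[[[-0.022, 0.0, 0.002, 0.0, 0.04, 0.0], [-0.044, 0.0, 0.003, 0.0, 0.079, 0.0], [-0.067, 0.0, 0.005, 0.0, 0.119, 0.0], [-0.089, 0.0, 0.007, 0.0, 0.158, 0.0], [-0.109, 0.0, 0.012, 0.0, 0.195, 0.0]]]
[[[-0.02, 0.0, 0.001, 0.0, 0.036, 0.0], [-0.041, 0.0, 0.002, 0.0, 0.073, 0.0], [-0.061, 0.0, 0.002, 0.0, 0.109, 0.0], [-0.061, 0.0, 0.002, 0.0, 0.109, 0.0], [-0.061, 0.0, 0.002, 0.0, 0.109, 0.0]]]
end [600.2  72.7 227.4] [ 3.027 -0.234  3.094]
```

Request:
carry_out:
  increments:
    - [[-0.022,0.0,0.002,0.0,0.04,0.0],[-0.044,0.0,0.003,0.0,0.079,0.0],[-0.067,0.0,0.005,0.0,0.119,0.0],[-0.089,0.0,0.007,0.0,0.158,0.0],[-0.109,0.0,0.012,0.0,0.195,0.0]]

```text
clock: 6.3
eef_pos: [577.2, 74.3, 231.9]
tcp_rot: [3.031, -0.123, 3.081]
contact_force: [-0.1, -1.3, 9.9]
opening: 0.45
```

Request:
carry_out:
  increments:
    - [[-0.02,0.0,0.001,0.0,0.036,0.0],[-0.041,0.0,0.002,0.0,0.073,0.0],[-0.061,0.0,0.002,0.0,0.109,0.0],[-0.061,0.0,0.002,0.0,0.109,0.0],[-0.061,0.0,0.002,0.0,0.109,0.0]]

```text
clock: 6.72
eef_pos: [600.0, 72.5, 227.5]
tcp_rot: [3.03, -0.239, 3.094]
contact_force: [-4.2, -1.6, 9.6]
opening: 0.448
```

```bash
python3 - <<'E'
from p import *
where()
from rig import optics
f=optics.grab_frame("scene"); im=f["img"][120:300,230:430,::-1]; cv2.imwrite("pics/s3.png",cv2.resize(im,None,fx=3,fy=3,interpolation=cv2.INTER_CUBIC))
emit(seq([lever(29,-12,214.5)],9,5),hold=4,commit=False)
E
```

```text
clk 6.72 knob r 211.7 plate xy [ 25.9 -12. ] F disp [-4.1 -1.9  9.6] op 0.448
[[[-0.014, 0.0, 0.0, 0.0, 0.025, 0.0], [-0.014, 0.0, 0.0, 0.0, 0.025, 0.0], [-0.014, 0.0, 0.0, 0.0, 0.025, 0.0], [-0.014, 0.0, 0.0, 0.0, 0.025, 0.0], [-0.014, 0.0, 0.0, 0.0, 0.025, 0.0]]]
end [605.6  72.4 226.1] [ 3.026 -0.26   3.097]
```

View pics/s3.png

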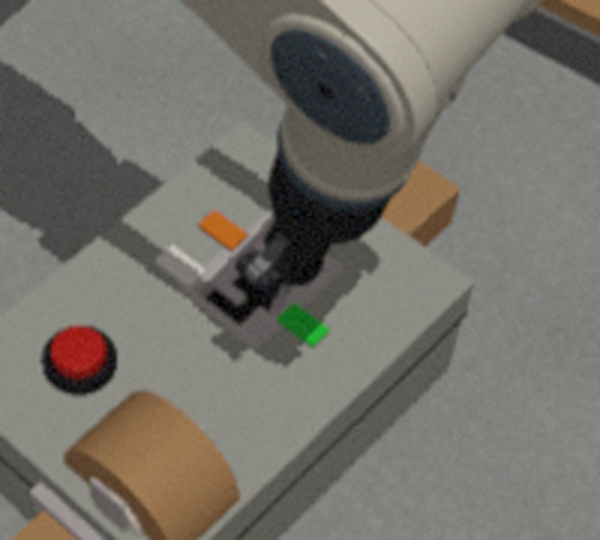

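The lever is at plate (25.9, -12), with force building. I push on slightly to make sure it is home.

Request:
carry_out:
  increments:
    - [[-0.014,0.0,0.0,0.0,0.025,0.0],[-0.014,0.0,0.0,0.0,0.025,0.0],[-0.014,0.0,0.0,0.0,0.025,0.0],[-0.014,0.0,0.0,0.0,0.025,0.0],[-0.014,0.0,0.0,0.0,0.025,0.0]]

```text
clock: 7.18
eef_pos: [602.7, 72.8, 226.2]
tcp_rot: [3.029, -0.269, 3.098]
contact_force: [-13.1, -0.8, 9.6]
opening: 0.455
```

```bash
python3 - <<'E'
from p import *
where()
emit(seq([lever(29,-12,214.5)],9,5),hold=4); 
print("open, back to 26.5, hold")
emit(seq([lever(26.5,-12,214.5)],9,5),hold=4)
print("retreat"); emit(seq([lever(26.5,-12,310)],35,5),hold=1)
E
```

```text
clk 7.18 knob r 211.0 plate xy [ 27.4 -11.9] F disp [-13.   -1.8   9.6] op 0.455
[[[-0.014, 0.0, 0.0, 0.0, 0.025, 0.0], [-0.014, 0.0, 0.0, 0.0, 0.025, 0.0], [-0.014, 0.0, 0.0, 0.0, 0.025, 0.0], [-0.014, 0.0, 0.0, 0.0, 0.025, 0.0], [-0.014, 0.0, 0.0, 0.0, 0.025, 0.0]]]
end [605.6  72.4 226.1] [ 3.026 -0.26   3.097]
open, back to 26.5, hold
[[[0.011, 0.0, 0.001, 0.0, -0.02, 0.0], [0.011, 0.0, 0.001, 0.0, -0.02, 0.0], [0.011, 0.0, 0.001, 0.0, -0.02, 0.0], [0.011, 0.0, 0.001, 0.0, -0.02, 0.0], [0.011, 0.0, 0.001, 0.0, -0.02, 0.0]]]
end [601.2  72.7 226.9] [ 3.027 -0.239  3.095]
retreat
[[[0.0, 0.0, -0.08, 0.0, 0.0, 0.0], [0.0, 0.0, -0.159, 0.0, 0.0, 0.0], [0.001, 0.0, -0.239, 0.0, 0.0, 0.0], [0.001, 0.0, -0.239, 0.0, 0.0, 0.0]]]
end [622.8  60.7 319.2] [ 3.027 -0.239  3.095]
```

Hard stop confirmed (13 N). Next: ease off, open and retreat.

Request:
carry_out:
  increments:
    - [[0.011,0.0,0.001,0.0,-0.02,0.0],[0.011,0.0,0.001,0.0,-0.02,0.0],[0.011,0.0,0.001,0.0,-0.02,0.0],[0.011,0.0,0.001,0.0,-0.02,0.0],[0.011,0.0,0.001,0.0,-0.02,0.0]]

```text
clock: 7.6
eef_pos: [601.3, 72.8, 226.7]
tcp_rot: [3.027, -0.241, 3.095]
contact_force: [-1.4, -0.9, 4.0]
opening: 0.449
```

Request:
carry_out:
  increments:
    - [[0,0,0,0,0,0],[0,0,0,0,0,0],[0,0,0,0,0,0],[0,0,0,0,0,0],[0,0,0,0,0,0]]
  hand: 0

```text
clock: 8.02
eef_pos: [601.3, 72.6, 226.7]
tcp_rot: [3.027, -0.239, 3.095]
contact_force: [0.0, 0.2, -0.6]
opening: 0.998
```

Request:
carry_out:
  increments:
    - [[0,0,0,0,0,0],[0,0,0,0,0,0]]

```text
clock: 8.18
eef_pos: [601.2, 72.6, 226.8]
tcp_rot: [3.027, -0.239, 3.095]
contact_force: [0.9, 0.5, 0.4]
opening: 1.0
```

Request:
carry_out:
  increments:
    - [[0.0,0.0,-0.08,0.0,0.0,0.0],[0.0,0.0,-0.159,0.0,0.0,0.0],[0.001,0.0,-0.239,0.0,0.0,0.0],[0.001,0.0,-0.239,0.0,0.0,0.0]]

```text
clock: 8.52
eef_pos: [626.0, 60.2, 325.6]
tcp_rot: [3.026, -0.23, 3.095]
contact_force: [-0.3, -0.1, 1.5]
opening: 0.998
```

```bash
python3 - <<'E'
from p import *
from rig import optics,nets
where()
f=optics.grab_frame("scene"); im=f["img"][120:300,230:430,::-1]; cv2.imwrite("pics/s4.png",cv2.resize(im,None,fx=3,fy=3,interpolation=cv2.INTER_CUBIC))
for c in("scene","top"):
    if c=="top": optics.grab_frame("top")
    for t in("lever_knob","lever_neck","tab_green","feed_key_top"):
        print(c,t,[(np.round(d["point"],1).tolist(),RD.inv().apply(d["point"]-O).round(1).tolist(),round(d["confidence"],2)) for d in nets.tip_of(t,c)[:1]])
# to over the key: TCP z = 155+22+50
print(lever(24.5,-12,210)[0])
emit(seq([down(-45,-150,250)],38,6),hold=2)
E
```

```text
clk 8.52 knob r 313.9 plate xy [ 27.  -11.8] F disp [-0.3 -0.2  1.5] op 0.998
scene lever_knob [([599.0, 67.8, 225.5], [49.3, -28.0, 225.5], 0.74)]
scene lever_neck [([577.6, 86.2, 126.0], [26.6, -11.3, 126.0], 0.61)]
scene tab_green [([600.8, 86.5, 136.9], [49.7, -9.2, 136.9], 0.57)]
scene feed_key_top [([498.6, -44.9, 146.3], [-42.5, -147.9, 146.3], 0.48)]
top lever_knob []
top lever_neck [([534.1, -242.9, -3.1], [7.6, -342.7, -3.1], 0.31)]
top tab_green []
top feed_key_top []
[596.47853159  73.30297737 223.54778292]
[[[0.051, -0.062, 0.041, 0.021, -0.046, 0.003], [0.102, -0.124, 0.082, 0.042, -0.092, 0.005], [0.153, -0.185, 0.124, 0.064, -0.138, 0.008], [0.204, -0.247, 0.165, 0.085, -0.184, 0.01], [0.255, -0.309, 0.206, 0.106, -0.23, 0.013]]]
[[[0.0, 0.0, 0.0, 0.0, 0.0, 0.0], [0.0, 0.0, 0.0, 0.0, 0.0, 0.0]]]
end [495.8 -46.9 250.1] [-3.141  0.     3.068]
```

View pics/s4.png

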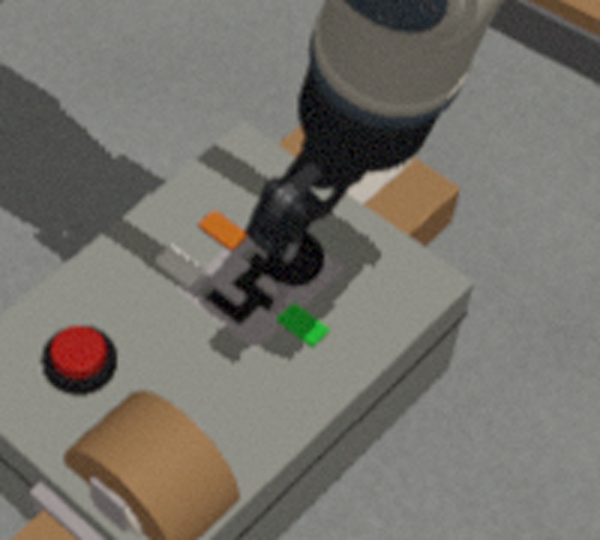

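Request:
carry_out:
  increments:
    - [[0.051,-0.062,0.041,0.021,-0.046,0.003],[0.102,-0.124,0.082,0.042,-0.092,0.005],[0.153,-0.185,0.124,0.064,-0.138,0.008],[0.204,-0.247,0.165,0.085,-0.184,0.01],[0.255,-0.309,0.206,0.106,-0.23,0.013]]

```text
clock: 9.43
eef_pos: [494.4, -47.5, 249.4]
tcp_rot: [-3.14, 0.003, 3.068]
contact_force: [-0.1, -1.5, -0.0]
opening: 1.003
```

Request:
carry_out:
  increments:
    - [[0.0,0.0,0.0,0.0,0.0,0.0],[0.0,0.0,0.0,0.0,0.0,0.0],[0,0,0,0,0,0],[0,0,0,0,0,0],[0,0,0,0,0,0]]
  hand: 1

```text
clock: 9.85
eef_pos: [497.5, -46.5, 250.8]
tcp_rot: [3.141, 0.002, 3.068]
contact_force: [0.2, -0.4, -0.7]
opening: 0.295
```

```bash
python3 - <<'E'
from p import *
from rig import optics,nets
where()
from rig import sense; s=sense(); print(s["eef_pos"],s["tcp_rot"])
f=optics.grab_frame("scene"); im=f["img"][120:300,230:430,::-1]; cv2.imwrite("pics/s5.png",cv2.resize(im,None,fx=3,fy=3,interpolation=cv2.INTER_CUBIC))
# knob from depth/colour
im=f["img"].astype(int); m=(im.max(2)<60).astype(np.uint8); m=cv2.morphologyEx(m,cv2.MORPH_OPEN,np.ones((7,7)))
cnt,lab,st,ce=cv2.connectedComponentsWithStats(m)
e=proj(f,lever(25,-12,210)[0]); i=1+np.argmin(np.linalg.norm(ce[1:]-e,axis=1))
print("knob expected px",e.round(1),"seen",ce[i].round(1),st[i])
emit(seq([down(-45,-150,181)],25,6),hold=1)
E
```

```text
clk 9.85 knob r 275.9 plate xy [-20.5 -70.6] F disp [ 0.3 -0.4 -0.7] op 0.295
[497.53493797 -46.50049142 250.75778237] [3.14146398e+00 1.84593827e-03 3.06811983e+00]
knob expected px [328.1 205.9] seen [327.5 206. ] [319 198  18  17 257]
[[[0.0, 0.0, 0.058, 0.0, 0.0, 0.0], [0.0, 0.0, 0.115, 0.0, 0.0, 0.0], [0.0, 0.0, 0.173, 0.0, 0.0, 0.0], [0.0, 0.0, 0.173, 0.0, 0.0, 0.0]]]
end [495.9 -46.9 180.9] [-3.141  0.     3.068]
```

View pics/s5.png

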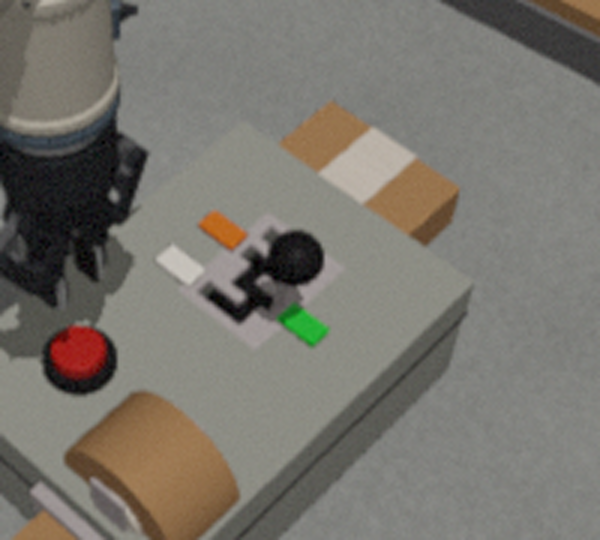

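The lever stands leaning toward the green tab, within 1 px of the computed home spot. Now I finish closing and come down over the key.

Request:
carry_out:
  increments:
    - [[0,0,0,0,0,0],[0,0,0,0,0,0],[0,0,0,0,0,0],[0,0,0,0,0,0]]

```text
clock: 10.23
eef_pos: [495.9, -46.8, 250.0]
tcp_rot: [-3.142, 0.0, 3.068]
contact_force: [-0.8, -0.3, 1.1]
opening: -0.003
```

Request:
carry_out:
  increments:
    - [[0.0,0.0,0.058,0.0,0.0,0.0],[0.0,0.0,0.115,0.0,0.0,0.0],[0.0,0.0,0.173,0.0,0.0,0.0],[0.0,0.0,0.173,0.0,0.0,0.0]]

```text
clock: 10.57
eef_pos: [493.4, -46.6, 177.4]
tcp_rot: [3.142, -0.006, 3.068]
contact_force: [-0.4, 0.8, -0.9]
opening: 0.002
```

```bash
python3 - <<'E'
from p import *
from rig import optics,sense
where(); s=sense(); print(s["eef_pos"])
f=optics.grab_frame("scene"); im=f["img"][120:300,200:400,::-1]; cv2.imwrite("pics/s6.png",cv2.resize(im,None,fx=3,fy=3,interpolation=cv2.INTER_CUBIC))
emit(seq([down(-45,-150,169)],3,6),hold=1)
E
```

```text
clk 10.57 knob r 220.4 plate xy [ -33.1 -104.4] F disp [-0.4  0.8 -0.9] op 0.002
[493.38467946 -46.60267191 177.37164264]
[[[0.0, 0.0, 0.007, 0.0, 0.0, 0.0], [0.0, 0.0, 0.015, 0.0, 0.0, 0.0], [0.0, 0.0, 0.022, 0.0, 0.0, 0.0], [0.0, 0.0, 0.03, 0.0, 0.0, 0.0], [0.0, 0.0, 0.03, 0.0, 0.0, 0.0]]]
end [495.9 -46.9 168.9] [-3.141  0.     3.068]
```

View pics/s6.png

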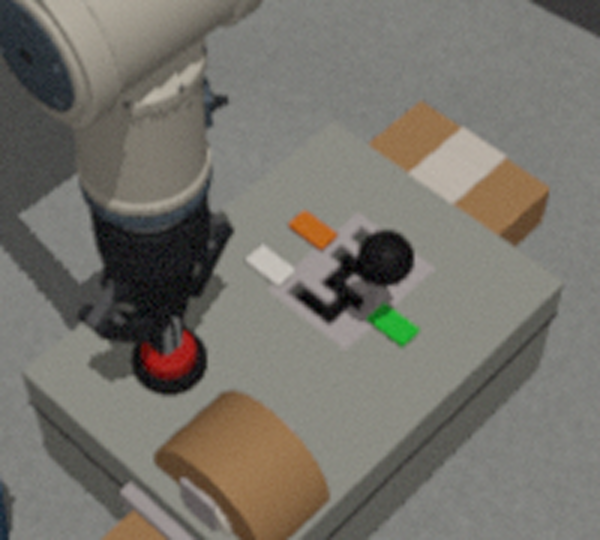

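The fingertips are right over the red key, near its centre (170,345 in the crop). Now I press in small steps.

Request:
carry_out:
  increments:
    - [[0.0,0.0,0.007,0.0,0.0,0.0],[0.0,0.0,0.015,0.0,0.0,0.0],[0.0,0.0,0.022,0.0,0.0,0.0],[0.0,0.0,0.03,0.0,0.0,0.0],[0.0,0.0,0.03,0.0,0.0,0.0]]

```text
clock: 11.03
eef_pos: [496.9, -47.0, 169.5]
tcp_rot: [-3.141, 0.003, 3.068]
contact_force: [1.8, -0.3, 4.3]
opening: -0.002
```

Request:
carry_out:
  increments:
    - [[0.0,0.0,0.01,0.0,0.0,0.0],[0.0,0.0,0.01,0.0,0.0,0.0],[0.0,0.0,0.01,0.0,0.0,0.0]]

```text
clock: 11.28
eef_pos: [497.0, -46.9, 167.6]
tcp_rot: [-3.141, 0.003, 3.068]
contact_force: [-5.9, 0.5, 28.9]
opening: -0.001
```

The key is bottomed out: force rose to 29 N against a 5 N spring. Lifting off straight up.

Request:
carry_out:
  increments:
    - [[0.0,0.0,-0.02,0.0,0.0,0.0],[0.0,0.0,-0.08,0.0,0.0,0.0],[0.0,0.0,-0.16,0.0,0.0,0.0],[0.0,0.0,-0.24,0.0,0.0,0.0],[0.0,0.0,-0.32,0.0,0.0,0.0]]

```text
clock: 11.7
eef_pos: [495.2, -46.7, 294.2]
tcp_rot: [-3.142, -0.001, 3.068]
contact_force: [1.4, 1.1, -0.6]
opening: 0.002
```

Request:
carry_out:
  increments:
    - [[0.1,0.0,0.0,0.0,0.0,0.0],[0.2,0.0,0.0,0.0,0.0,0.0],[0.25,0.0,0.0,0.0,0.0,0.0],[0.25,0.0,0.0,0.0,0.0,0.0],[0.25,0.0,0.0,0.0,0.0,0.0]]

```text
clock: 12.12
eef_pos: [395.5, -39.4, 293.3]
tcp_rot: [-3.141, 0.002, 3.067]
contact_force: [0.9, 0.2, 0.1]
opening: 0.003
```

```bash
python3 - <<'E'
from p import *
from rig import optics,sense,nets
where()
f=optics.grab_frame("scene"); cv2.imwrite("pics/s7.png",cv2.resize(f["img"][90:360,130:450,::-1],None,fx=2.2,fy=2.2,interpolation=cv2.INTER_CUBIC))
im=f["img"].astype(int); m=(im.max(2)<60).astype(np.uint8); m=cv2.morphologyEx(m,cv2.MORPH_OPEN,np.ones((7,7)))
cnt,lab,st,ce=cv2.connectedComponentsWithStats(m)
e=proj(f,lever(25,-12,210)[0]); i=1+np.argmin(np.linalg.norm(ce[1:]-e,axis=1)); print(e,ce[i])
R,G,B=im[...,0],im[...,1],im[...,2]; mm=(R>150)&(G<60)&(B<60); ys,xs=np.where(mm); print("red",mm.sum(),xs.mean(),ys.mean())
for t in("lever_neck","tab_green","feed_key_top","carton","spare_roll","pot"):
    print(t,[np.round(d["point"],1).tolist() for d in nets.tip_of(t,"scene")[:1]])
E
```

```text
clk 12.12 knob r 341.7 plate xy [-57.9 -59.7] F disp [0.9 0.3 0.1] op 0.003
[328.12471258 205.86181857] [327.76679842 205.9486166 ]
red 176 255.53977272727272 235.79545454545453
lever_neck [[575.3, 90.1, 125.3]]
tab_green [[601.5, 83.4, 130.1]]
feed_key_top [[497.6, -48.4, 151.4]]
carton [[511.3, 295.1, 1.4]]
spare_roll [[531.8, -233.3, 0.6]]
pot [[426.2, -214.6, -2.7]]
```

View pics/s7.png

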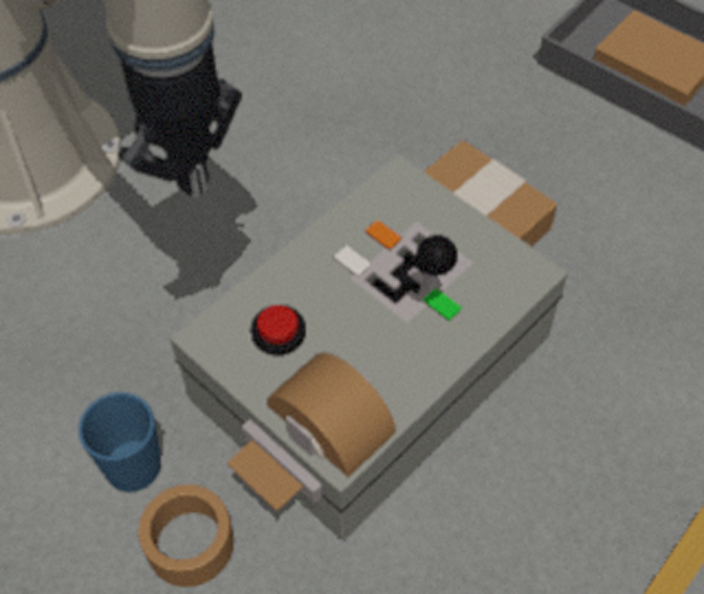

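The knob and red key (279,325 in the crop) are where they should be, the loose items haven't moved, and the gripper is clear. Handing in.

```bash
python3 -c "
from rig import r; print(r.sign_off())"
```

```text
the job is handed in; nothing more can be done
None
```

The lever is home in slot 2, the far-side slot with the green tab. The red feed key was pressed to the bottom and has come back up. The job was handed in at about 12 s on the robot's clock; no verdict was reported.

**Lever:** I gripped the ball knob and followed the gate to slot 2. At the end of the slot the lever met a hard stop, with the force rising to 13 N. After I let go, the knob stayed within about 0.5 px of where it should be when home. The network put the lever neck about 27 mm from the green tab, against the 35 mm limit.

**Feed key:** The force reached 29 N against the 5 N spring, so the key was fully down. After lifting off, its red top was within 0.2 px of its starting position.

**Loose items:** The network's readings for the carton, spare roll and pot agree with the first ones to within 4 mm, about its own accuracy. The gripper ended clear of everything with no contact force.

**Checks that disagreed or gave nothing:**
- The top-camera networks could not find the lever, tab or key just after release, because the arm was in view. The final checks therefore use the scene camera only.
- The key's height read 146 to 156 mm depending on the method, so I judged the press by force instead of height.

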